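# Switch on the interlocked desk power console

### The job

Switch on the desk's power console: throw all three orange levers fully over to the back, away from the robot, and then press the green start button fully and let it go. An interlock hidden in the console lets the levers over only in one order, which is not marked and differs from console to console, so feel which lever is held and try another; never force one. Leave the other things on the desk and the toy duck where they are.

Things in the scene. Friction and masses are not known exactly. Their poses are not given: they have to be found in the camera images.
- console: White box fixed to the desk, 165 (x) x 350 (y) x 75 mm high; spans x -75..+90, y -175..+175 mm of its origin on the desk, z up. +x points to its back, away from the robot, +y to the left. On top: three levers in a row, a toy duck behind them, near the right end a grey block with the green button. More than 20 N from the robot on the console, a lever or the button damages it
- lever_left (a joint): Angle (rad) of the left lever. 0: leans 0.35 to the robot (off); 0.70: leans 0.35 to the back (on); a springy end stop (2 N/mm) starts at 0.68. Pivot along console y at x 0, y 115, z 72 mm. Free, it slides under 2 to 5 N at its handle and stays where left. Held by the interlock, it stops at about 0.14 like a stiff spring (about 1.2 N/mm) until the levers before it are past 0.55
- lever_left_tip (a point): Centre of the left lever's handle, an orange crossbar along the console's y, 20 mm thick, 44 mm long with round ends, 100 mm from the pivot on a steel rod 12 mm thick; about 166 mm above the desk at both ends of the swing, 172 mm half way. Levers stand 70 mm apart
- lever_middle (a joint): Angle (rad) of the middle lever. 0: leans 0.35 to the robot (off); 0.70: leans 0.35 to the back (on); a springy end stop (2 N/mm) starts at 0.68. Pivot along console y at x 0, y 45, z 72 mm. Free, it slides under 2 to 5 N at its handle and stays where left. Held by the interlock, it stops at about 0.14 like a stiff spring (about 1.2 N/mm) until the levers before it are past 0.55
- lever_middle_tip (a point): Centre of the middle lever's handle, an orange crossbar along the console's y, 20 mm thick, 44 mm long with round ends, 100 mm from the pivot on a steel rod 12 mm thick; about 166 mm above the desk at both ends of the swing, 172 mm half way. Levers stand 70 mm apart
- lever_right (a joint): Angle (rad) of the right lever. 0: leans 0.35 to the robot (off); 0.70: leans 0.35 to the back (on); a springy end stop (2 N/mm) starts at 0.68. Pivot along console y at x 0, y -25, z 72 mm. Free, it slides under 2 to 5 N at its handle and stays where left. Held by the interlock, it stops at about 0.14 like a stiff spring (about 1.2 N/mm) until the levers before it are past 0.55
- lever_right_tip (a point): Centre of the right lever's handle, an orange crossbar along the console's y, 20 mm thick, 44 mm long with round ends, 100 mm from the pivot on a steel rod 12 mm thick; about 166 mm above the desk at both ends of the swing, 172 mm half way. Levers stand 70 mm apart
- start (a joint): Travel (m) of the green start button: 0 out, 0.006 fully down, pressed straight down against a spring (1.5 N to start, 5 N fully down); it springs back by itself
- start_top (a point): Centre of the top face of the green button, 32 mm in diameter, 129 mm above the desk when out, on a black rubber mount that gives above 8 N (2.5 N/mm); at console x 0, y -125 mm; moves with the button
- mouse: Black computer mouse, 105 x 60 x 34 mm, loose on the desk to the left of the console; origin at the centre of its underside
- notes: Yellow block of notes, 76 x 76 x 40 mm, loose on the desk to the right of the console; origin at the centre of its underside
- mug: White mug, 80 mm wide, 90 mm high, loose on the desk behind the console; origin at the centre of its underside
- stapler: Blue stapler, 130 x 34 x 52 mm, loose on the desk behind the console; origin at the centre of its underside
- duck: Small yellow toy duck, 32 mm wide, 40 mm high, standing loose on the console's top behind the levers; origin at the centre of its underside
- adaptor: Black power adaptor, 110 x 50 x 30 mm, loose on the desk to the right of the notes; origin at the centre of its underside

How it is judged:
On the way, in this order (a step that is already met when the one before it is completed fails the run):
1. all three levers are fully over to the back (value of joint each of lever_left, lever_middle, lever_right above 0.62 rad), for 0.2 s.
2. then the start button is pressed fully, with all levers still over (all of step 1 and value of joint start above 0.0045 m), for 0.1 s.
At the end, for the whole second after the job is handed in: All three levers rest over to the back (each angle above 0.62 of 0.70 rad), and the start button, pressed beyond 4.5 mm after the last lever, has come out again (travel below 1.5 mm) (all of step 1 and value of joint start below 0.0015 m and velocity of joint lever_left between -0.05 and 0.05 rad/s and velocity of joint lever_middle between -0.05 and 0.05 rad/s and velocity of joint lever_right between -0.05 and 0.05 rad/s); the robot touches nothing.
It fails at once if the robot pushes on the console, a lever or the button with more than 20 N (contact force between any of the fingers, the arm and console above 20 N).
It fails at once if a bystander (mouse, notes, mug, stapler, duck, adaptor) is moved by more than 25 mm (distance of any of mouse, notes, mug, stapler, duck, adaptor from where it was at the start of the episode above 0.025 m).
It fails at once if the toy duck or the mug is knocked over (angle between any of duck, mug's own z axis and vertical above 0.5 rad).
It also fails if it takes over 69 s, if anything falls off the work surface, if the arm or the gripper's body presses on something with over 40 N, if the wrist force passes 120 N, or if a joint passes its speed limit or range.

### The arm

A 6-joint arm with a two-finger parallel gripper is mounted at the origin on the work surface. World frame = base frame: x ahead of the robot, y to its left, z up, the work surface at z = 0. Lengths are in m, angles in rad, forces in N, time in s.
With the tool pointing down it reaches from about 0.375 to 0.9 m from the base axis. Payload 3.1 kg.
Tool frame: the origin (TCP) lies at the centre of the arm's flange, where the gripper is bolted on; the fingertips stand robot.tip_extent ahead of it and the grasp point (between the pads) lies 164 mm ahead of it (robot.tip_extent is the distance from the TCP to the fingertips, in m); z points along the fingers, y is the line along which they close (so a half turn about z gives the same grasp; the last joint's range is limited). The gripper opens to 87 mm and grips with 3 to 60 N. Pads are 19 mm wide; open, the fingers measure 117 mm over their backs; the gripper's body (75 mm by 190 mm) begins 51 mm behind the grasp point.
Start: joints at [-1.51, 0.527, 1.433, -0, 1.181, -0.178], TCP at [0.148, -0.607, 0.405] pointing down, gripper open.
Joint ranges: [-3.08, 3.08], [-0.75, 2.2], [0.22, 2.44], [-1.43, 4.57], [0, 2.65], [-2.85, 2.85]. Speed limits (rad/s): [2.79, 2.79, 3.14, 3.14, 3.14, 3.14].

### API

Orientations are given as a unit quaternion [x, y, z, w].
In Python, from rig import get_obs, camera, hand_in, cut_out, robot gives the robot as it stands.
- The arm moves only by the tool step_arm, never from a script. Its argument "rows" is a list of rows, each a list of 6 numbers: the shift along the world's x, y, z in m, then the turn, a rotation vector about the world's x, y, z in degrees. A call has 1 to 12 rows; each row shifts and turns the commanded pose from where the row before left it; what a row does not reach is not made up. A row lasts 1/8 s, in which the tool goes at most 62.5 mm and 10.7 degrees, less where a joint would pass 70% of its speed; a pose out of reach is approached as far as the arm can. A call is refused whole if a number of a shift passes 0.0625 or a number of a turn 10.7, either way. A call with a gripper value outside its range is refused whole. "jaw" is the finger opening in m, from 0 to 0.087, set as the call begins (left out, the last holds). The fingers move at their own pace and stop on an object; "squeeze" is the grip in N (left out, the last holds). Time passes only in rows, so rows that do not move let the fingers close. It gives the time, the measured TCP pose, the force, the opening and the grip force at its end, in the units of the state.
- get_obs(): the state, without advancing time (a new reading comes with each control period).
- camera(name): name is "scene" or "side" or "wrist"; returns a dict with "pixels" (384x512x3 uint8, blue, green, red), "depth" (384x512 float32, m along the optical axis (not along the pixel's ray), 0 where there is no reading), "fov_y" (degrees; the focal length in pixels is half the picture's height over the tangent of half this angle, whatever the lens; pixels are square), "cx", "cy" (the principal point, pixels), "k1" (the pictures are not rectified: a ray, as slopes to the right and down, at radius r is drawn at 1 + k1 r^2 times it, then the intrinsics apply), "extrinsics" (4x4, takes a point from camera to world coordinates); the wrist camera has in their place "mount" (4x4, takes a point from camera to tool coordinates, whose origin is the TCP and whose axes are the flange's). Camera axes: x right, y up, looking along -z (the intrinsics and any distortion apply to the point x, -y, -z); pixel columns grow to the right and rows downward; lengths in m; the calibration is good to about 2 mm. A picture is of the moment at which its call begins: read the wrist's pose just before it.
- hand_in(): hands the job in; it is judged then, once.
Trained networks look in the newest picture that a camera, given by its name, has taken for a name from the list of things; names that differ only in an ending like _2 or _b are one class to them, and where a whole thing is asked for, a point or a joint stands for the part that bears it (a point fixed in the world has none). Each returns a list of dicts, best first, with "confidence" (0 to 1); they miss things now and then, are a little off and sometimes report something else, mostly with a low value. They report only what shows in the picture. A call takes as long as a camera call.
- cut_out(label, camera): "region" (384x512 bool, what is visible of it) and "extent" ([centre column, centre row, width, height] in pixels, round what is visible of it).
The state is a dict: "time": time; "q": joint angles; "joint_velocities": joint speeds; "joint_torque": joint torques, N m; "position": TCP position; "tool_rot": TCP orientation; "ft_force": force on the tool from outside, world axes, zero at the start; "moment": the same for the moment, N m; "grip_width": finger opening in m; "grip_force": force on a finger pad.
Only numpy, scipy, OpenCV 4.12 (cv2) and the standard library are available. Lean on these libraries where they do the work, as an engineer would, in place of code of your own. Each camera call takes 0.05 s, during which the arm holds its last target. There are 200 camera calls.

## Working session

There is one attempt and no reset: what is moved stays moved. The work goes in short steps, Python scripts to look and compute and a tool call to move; the robot and the scene stay as the last step left them, time stands still between calls to the robot, and variables do not carry over. Pictures are saved under pics/ and viewed, at most 10 in all, crops included, and the job is handed in when it is done.

Besides the shell and the picture viewer there is one more tool, called after "Request:" by a JSON object that holds its "fn" and its "kwargs", one argument or row to a line. step_arm: Moves the arm, as the interface text tells. Its arguments: {"type":"object","properties":{"rows":{"type":"array"},"jaw":{"type":"number"},"squeeze":{"type":"number"}},"required":["rows"]}

```bash
mkdir -p pics; cat > h.py <<'E'
import numpy as np, cv2
from rig import get_obs, camera, hand_in, cut_out, robot
def world(c, uv, z=None, region=None):
    """pixels -> world by depth, fixed cameras"""
    f=192/np.tan(np.radians(c["fov_y"])/2); uv=np.atleast_2d(uv).astype(float)
    K=np.array([[f,0,c["cx"]],[0,f,c["cy"]],[0,0,1.]])
    s=cv2.undistortPoints(uv[:,None],K,np.array([c["k1"],0,0,0,0.]))[:,0]
    d=c["depth"][uv[:,1].astype(int),uv[:,0].astype(int)]
    ok=d>0
    p=np.c_[s[:,0]*d,-s[:,1]*d,-d,np.ones(len(d))][ok]
    return (p@np.array(c["extrinsics"]).T)[:,:3]
E
python3 - <<'E'
from h import *
o=get_obs();print(o["time"],o["position"],o["tool_rot"],o["ft_force"],o["grip_width"],robot.tip_extent)
for n in("scene","side"):
    c=camera(n);cv2.imwrite(f"pics/{n}0.png",c["pixels"]);np.savez(f"{n}0.npz",**c)
    for l in("console","lever_left_tip","lever_middle_tip","lever_right_tip","lever_left","start","start_top","duck"):
        for r in cut_out(l,n)[:3]:
            v,u=np.nonzero(r["region"]);p=world(c,np.c_[u,v])
            if len(p):print(n,l,round(r["confidence"],2),np.round(r["extent"]),np.round(np.median(p,0),3),np.round(np.percentile(p,2,0),3),np.round(np.percentile(p,98,0),3))
E
```

```text
0.0 [ 0.14844549 -0.60676444  0.40378082] [ 9.92820781e-01  1.19606684e-01  5.12759387e-05 -1.06584900e-03] [-0.43295212 -0.23849442 -0.85300623] 0.08690810295196187 0.1822
scene console 0.91 [243. 206. 140. 111.] [ 0.545 -0.014  0.075] [ 0.435 -0.159  0.011] [0.623 0.175 0.17 ]
scene lever_left_tip 0.72 [226. 182.  16.  36.] [ 0.486 -0.001  0.144] [ 0.426 -0.015  0.061] [0.509 0.064 0.177]
scene lever_left_tip 0.45 [266. 163.  16.  35.] [0.508 0.137 0.144] [ 0.367  0.122 -0.001] [0.531 0.306 0.176]
scene lever_middle_tip 0.58 [247. 175.  15.  39.] [0.498 0.069 0.137] [ 0.285  0.052 -0.002] [0.52  0.263 0.176]
scene lever_middle_tip 0.39 [225. 182.  15.  38.] [ 0.485 -0.001  0.154] [ 0.269 -0.016 -0.   ] [0.508 0.192 0.177]
scene lever_right_tip 0.76 [225. 180.  15.  36.] [ 0.486 -0.001  0.151] [ 0.472 -0.015  0.087] [0.507 0.018 0.177]
scene lever_left 0.52 [265. 169.  14.  38.] [0.507 0.138 0.141] [ 0.29   0.122 -0.002] [0.531 0.385 0.176]
scene start 0.42 [196. 195.  15.   9.] [ 0.494 -0.102  0.128] [ 0.476 -0.114  0.122] [ 0.506 -0.087  0.131]
scene start_top 0.38 [199. 198.  12.
[... 429 characters left out ...]
4.] [0.499 0.147 0.162] [0.485 0.047 0.078] [0.56  0.166 0.176]
side lever_middle_tip 0.79 [258. 224.  16.  34.] [0.49  0.078 0.161] [0.477 0.065 0.083] [0.514 0.097 0.177]
side lever_right_tip 0.53 [280. 213.  18.  32.] [0.482 0.009 0.138] [ 0.463 -0.077  0.074] [0.541 0.029 0.176]
side lever_left 0.69 [241. 236.  23.  33.] [0.499 0.147 0.161] [0.485 0.086 0.076] [0.562 0.166 0.176]
side start_top 0.38 [296. 200.   8.   4.] [ 0.487 -0.091  0.128] [ 0.475 -0.109  0.123] [ 0.5   -0.08   0.131]
side duck 0.49 [232. 225.  12.  18.] [0.582 0.077 0.096] [0.505 0.063 0.074] [0.6   0.163 0.163]
side duck 0.32 [345. 205.  26.  24.] [ 0.43  -0.324  0.027] [ 0.383 -0.367  0.002] [ 0.482 -0.299  0.032]
```

View pics/scene0.png

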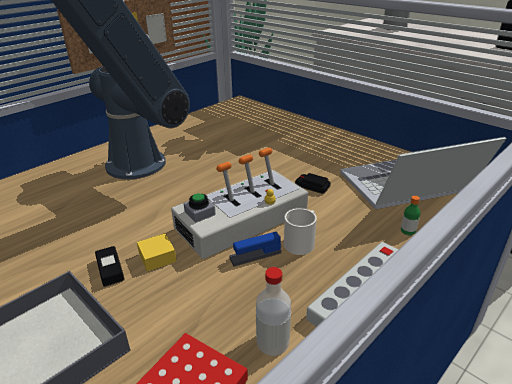

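View pics/side0.png

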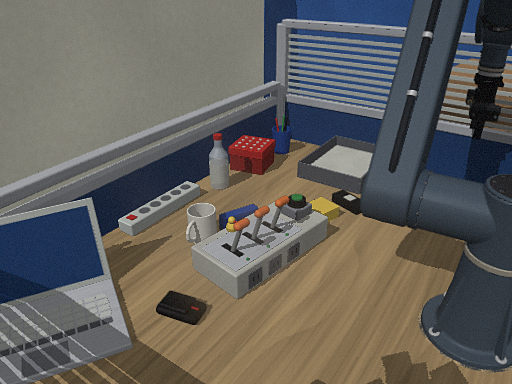

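The scene view shows three orange handles at about (225,167), (247,160) and (266,153), the green button at (198,198), and the duck behind the left and middle levers. The side view agrees. Next I fit the console pose to the handle pixels.

```bash
python3 - <<'E'
from h import *
from scipy.optimize import least_squares
P={};B={}
for n in("scene","side"):
    c=dict(np.load(f"{n}0.npz"));hsv=cv2.cvtColor(c["pixels"],cv2.COLOR_BGR2HSV)
    m=(hsv[...,0]>3)&(hsv[...,0]<17)&(hsv[...,1]>170)&(hsv[...,2]>90)
    v,u=np.nonzero(m);p=world(c,np.c_[u,v]);p=p[(abs(p[:,2]-.166)<.014)&(abs(p[:,0]-.5)<.06)&(abs(p[:,1]-.07)<.12)];P[n]=p
    g=(hsv[...,0]>40)&(hsv[...,0]<80)&(hsv[...,1]>100);v,u=np.nonzero(g);b=world(c,np.c_[u,v]);b=b[(abs(b[:,2]-.128)<.008)&(abs(b[:,0]-.49)<.05)&(abs(b[:,1]+.1)<.05)];B[n]=b
    print(n,len(p),len(b),b.min(0),b.max(0),(b.min(0)+b.max(0))/2)
tips=np.array([[-.0343,y] for y in(.115,.045,-.025)])
def res(x,p,bm=None):
    s,co=np.sin(x[2]),np.cos(x[2]);R=np.array([[co,-s],[s,co]])
    l=(p[:,:2]-x[:2])@R
    d=[]
    for t in tips:
        dy=np.maximum(abs(l[:,1]-t[1])-.012,0)
        d.append(np.sqrt((l[:,0]-t[0])**2+dy**2+(p[:,2]-.166-0)**2)-.01)
    d=np.array(d);return d[abs(d).argmin(0),range(len(p))]
for k,p in list(P.items())+[("both",np.vstack(list(P.values())))]:
    r=least_squares(res,[.53,.02,-.17] if 0 else [.53,.03,.17],args=(p,),loss="soft_l1",f_scale=.002)
    r2=least_squares(res,[.53,.03,-.17],args=(p,),loss="soft_l1",f_scale=.002);r=min(r,r2,key=lambda a:a.cost)
    x=r.x;s,co=np.sin(x[2]),np.cos(x[2]);R=np.array([[co,-s],[s,co]])
    print(k,x,np.degrees(x[2]),r.cost,np.abs(r.fun).mean(),"tips",np.round(x[:2]+tips@R.T,4).tolist(),"button",x[:2]+R@[0,-.125],"duckish")
E
```

```text
scene 252 87 [ 0.47238822 -0.11652633  0.12185761] [ 0.50698683 -0.07966596  0.1317366 ] [ 0.48968752 -0.09809615  0.1267971 ]
side 155 67 [ 0.47189786 -0.11249892  0.12286329] [ 0.50164302 -0.07978759  0.13120802] [ 0.48677044 -0.09614325  0.12703566]
scene [ 0.51412668  0.02392161 -0.16052368] -9.197329193862485 0.0003154309213333709 0.0014875708630714148 tips [[0.4986, 0.1429], [0.4875, 0.0738], [0.4763, 0.0047]] button [ 0.49414729 -0.09947135] duckish
side [ 0.51198218  0.02643546 -0.15765446] -9.032935327639844 0.00010513401646482618 0.0010103484911518758 tips [[0.4962, 0.1454], [0.4852, 0.0763], [0.4742, 0.0071]] button [ 0.4923569  -0.09701432] duckish
both [ 0.5131385   0.02483381 -0.16667441] -9.54974010067129 0.0005215642264950182 0.001474875658309382 tips [[0.4984, 0.1439], [0.4868, 0.0749], [0.4752, 0.0059]] button [ 0.49240053 -0.09843393] duckish
```

Request:
{"fn": "step_arm", "kwargs": {
  "rows": [
    [0.05,0.05,0,0,0,-4.6],
    [0.05,0.05,0,0,0,-4.6],
    [0.05,0.05,0,0,0,-4.6],
    [0.05,0.05,0,0,0,-4.6],
    [0.05,0.05,0,0,0,-4.5],
    [0.0045,0.0618,0,0,0,0],
    [0.0045,0.0618,0,0,0,0],
    [0.0045,0.0618,0,0,0,0],
    [0.0045,0.0618,0,0,0,0],
    [0.0045,0.0618,0,0,0,0],
    [0.0045,0.0618,0,0,0,0],
    [0,0,0,0,0,0]
  ],
  "jaw": 0
}}

```text
time: 2.4
position: [0.3955, -0.0113, 0.4049]
tool_rot: [0.997, -0.076, -0.0, -0.0]
ft_force: [-0.2, -1.3, -0.2]
grip_width: 0.0003
grip_force: 0.0
```

Request:
{"fn": "step_arm", "kwargs": {
  "rows": [
    [0.005,0.012,-0.02,0,0,0],
    [0.005,0.012,-0.02,0,0,0],
    [0.005,0.001,-0.02,0,0,0],
    [0.005,0,-0.005,0,0,0],
    [0,0,0,0,0,0],
    [0,0,0,0,0,0]
  ]
}}

```text
time: 3.15
position: [0.4167, 0.0091, 0.3403]
tool_rot: [0.997, -0.08, 0.001, 0.0]
ft_force: [0.1, 1.4, 0.3]
grip_width: -0.0001
grip_force: 0.0
```

```bash
cat >> h.py <<'E'
def con(p):
    d=np.array(p[:2])-[.5131,.0248];return np.round([.987*d[0]-.16*d[1],.16*d[0]+.987*d[1]],4)
E
python3 - <<'E'
from h import *
o=get_obs();print(o["position"],con(o["position"]),o["ft_force"])
c=camera("side");cv2.imwrite("pics/s1.png",cv2.resize(c["pixels"][120:320,180:420],None,fx=3,fy=3))
E
```

```text
[0.4166589  0.00914927 0.34032157] [-0.0927 -0.0309] [0.11422065 1.41575498 0.32453174]
```

View pics/s1.png

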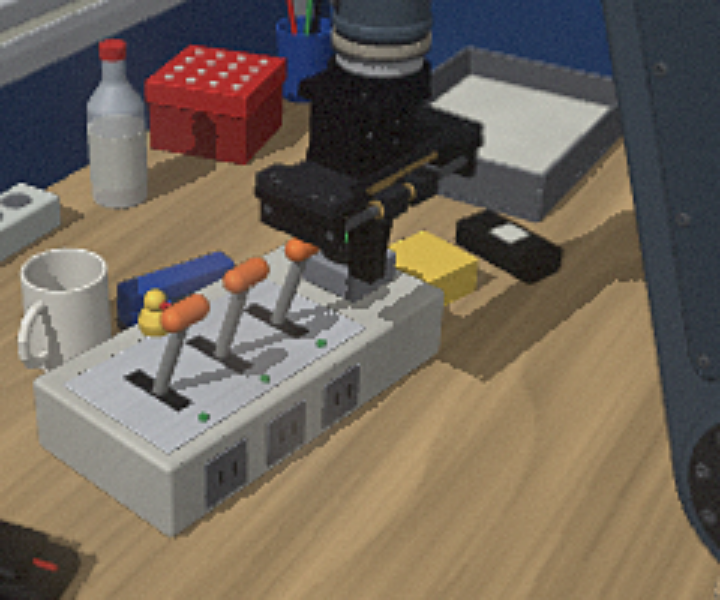

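The tool sits in front of the right lever with its body above the handles. I push gently.

Request:
{"fn": "step_arm", "kwargs": {
  "rows": [
    [0.009,-0.0002,0,0,0,0],
    [0.009,-0.0002,0,0,0,0],
    [0.009,-0.0002,0,0,0,0],
    [0.009,-0.0002,0,0,0,0],
    [0.0044,-0.0007,0,0,0,0],
    [0.0044,-0.0007,0,0,0,0],
    [0.0044,-0.0007,0,0,0,0],
    [0.0044,-0.0007,0,0,0,0],
    [0.0044,-0.0007,0,0,0,0],
    [0,0,0,0,0,0],
    [0,0,0,0,0,0]
  ]
}}

```text
time: 4.58
position: [0.4751, 0.0052, 0.3399]
tool_rot: [0.997, -0.08, 0.001, 0.0]
ft_force: [-1.1, 0.1, 0.5]
grip_width: 0.0006
grip_force: 0.4
```

Request:
{"fn": "step_arm", "kwargs": {
  "rows": [
    [0.003,-0.0005,0,0,0,0],
    [0.003,-0.0005,0,0,0,0],
    [0,0,0,0,0,0]
  ]
}}

```text
time: 4.95
position: [0.4807, 0.0043, 0.3398]
tool_rot: [0.997, -0.08, 0.0, 0.0]
ft_force: [-3.5, -0.1, 1.6]
grip_width: 0.0001
grip_force: 1.2
```

Request:
{"fn": "step_arm", "kwargs": {
  "rows": [
    [0.003,-0.0005,0,0,0,0],
    [0,0,0,0,0,0]
  ]
}}

```text
time: 5.2
position: [0.4837, 0.0038, 0.3398]
tool_rot: [0.997, -0.08, 0.0, 0.0]
ft_force: [-1.8, 0.4, 1.8]
grip_width: 0.0005
grip_force: 1.1
```

Request:
{"fn": "step_arm", "kwargs": {
  "rows": [
    [0.003,-0.0005,0,0,0,0],
    [0.003,-0.0005,0,0,0,0],
    [0,0,0,0,0,0]
  ]
}}

```text
time: 5.58
position: [0.49, 0.0028, 0.3398]
tool_rot: [0.997, -0.08, 0.001, 0.0]
ft_force: [-3.0, 0.4, 2.0]
grip_width: 0.0004
grip_force: 0.9
```

```bash
python3 - <<'E'
from h import *
o=get_obs();print(o["position"],con(o["position"]),o["ft_force"])
c=camera("side");cv2.imwrite("pics/s2.png",cv2.resize(c["pixels"][170:300,200:360],None,fx=5,fy=4.6))
E
```

```text
[0.48998053 0.00277958 0.33980012] [-0.0193 -0.0254] [-2.96098584  0.44564327  1.97791785]
```

View pics/s2.png

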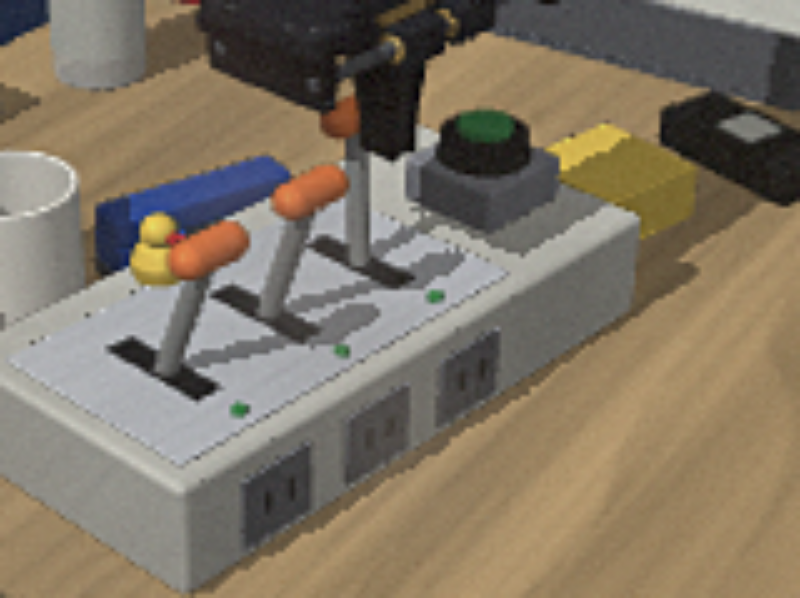

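The right lever, at (345,190) in the crop, now stands nearly upright and moves freely at about 3 N, so it isn't held. I keep going.

Request:
{"fn": "step_arm", "kwargs": {
  "rows": [
    [0.0048,-0.0008,0,0,0,0],
    [0.0048,-0.0008,0,0,0,0],
    [0.0048,-0.0008,0,0,0,0],
    [0.0048,-0.0008,0,0,0,0],
    [0.0048,-0.0008,0,0,0,0],
    [0.0048,-0.0008,0,0,0,0],
    [0,0,0,0,0,0]
  ]
}}

```text
time: 6.5
position: [0.5187, -0.002, 0.3396]
tool_rot: [0.997, -0.08, 0.0, -0.0]
ft_force: [-2.0, -0.1, -2.0]
grip_width: 0.0003
grip_force: 1.1
```

Request:
{"fn": "step_arm", "kwargs": {
  "rows": [
    [0.002,-0.0003,0,0,0,0],
    [0,0,0,0,0,0]
  ]
}}

```text
time: 6.75
position: [0.5198, -0.0021, 0.3396]
tool_rot: [0.997, -0.08, -0.001, -0.0]
ft_force: [-4.3, 1.0, -2.0]
grip_width: 0.0005
grip_force: 2.0
```

Request:
{"fn": "step_arm", "kwargs": {
  "rows": [
    [0.0015,-0.0002,0,0,0,0],
    [0,0,0,0,0,0]
  ]
}}

```text
time: 7.0
position: [0.5209, -0.0023, 0.3394]
tool_rot: [0.997, -0.08, -0.002, -0.0]
ft_force: [-5.3, 0.6, -2.1]
grip_width: 0.0006
grip_force: 2.6
```

Request:
{"fn": "step_arm", "kwargs": {
  "rows": [
    [0.0015,-0.0002,0,0,0,0],
    [0,0,0,0,0,0]
  ]
}}

```text
time: 7.25
position: [0.522, -0.0024, 0.3392]
tool_rot: [0.997, -0.08, -0.002, -0.0]
ft_force: [-5.2, 0.4, -1.5]
grip_width: 0.0007
grip_force: 3.1
```

Request:
{"fn": "step_arm", "kwargs": {
  "rows": [
    [0.0015,-0.0002,0,0,0,0],
    [0,0,0,0,0,0]
  ]
}}

```text
time: 7.5
position: [0.523, -0.0025, 0.339]
tool_rot: [0.997, -0.08, -0.003, -0.0]
ft_force: [-7.6, 0.8, -1.8]
grip_width: 0.0005
grip_force: 3.7
```

Request:
{"fn": "step_arm", "kwargs": {
  "rows": [
    [-0.0283,0.0046,0,0,0,0],
    [-0.0283,0.0046,0,0,0,0],
    [-0.0283,0.0046,0,0,0,0],
    [0.0057,0.0348,0,0,0,0],
    [0.0057,0.0348,0,0,0,0],
    [0.0118,-0.0019,0,0,0,0],
    [0.0044,-0.0007,0,0,0,0],
    [0.0044,-0.0007,0,0,0,0],
    [0.0044,-0.0007,0,0,0,0],
    [0.0044,-0.0007,0,0,0,0],
    [0.0044,-0.0007,0,0,0,0],
    [0,0,0,0,0,0]
  ]
}}

```text
time: 9.0
position: [0.4858, 0.0749, 0.3398]
tool_rot: [0.997, -0.08, 0.001, 0.0]
ft_force: [-1.6, -1.3, 0.5]
grip_width: 0.0007
grip_force: 0.8
```

Request:
{"fn": "step_arm", "kwargs": {
  "rows": [
    [0.003,-0.0005,0,0,0,0],
    [0,0,0,0,0,0]
  ]
}}

```text
time: 9.25
position: [0.4883, 0.0746, 0.3398]
tool_rot: [0.997, -0.08, 0.0, 0.0]
ft_force: [-3.2, 0.2, 1.3]
grip_width: 0.0002
grip_force: 1.1
```

Request:
{"fn": "step_arm", "kwargs": {
  "rows": [
    [0.003,-0.0005,0,0,0,0],
    [0,0,0,0,0,0]
  ]
}}

```text
time: 9.5
position: [0.4914, 0.0742, 0.3398]
tool_rot: [0.997, -0.08, 0.0, -0.0]
ft_force: [-2.1, -0.2, 1.7]
grip_width: 0.0006
grip_force: 1.2
```

The middle lever is free too: it is 10 mm past the hold point at about 2 N.

Request:
{"fn": "step_arm", "kwargs": {
  "rows": [
    [0.003,-0.0005,0,0,0,0],
    [0.003,-0.0005,0,0,0,0],
    [0,0,0,0,0,0]
  ]
}}

```text
time: 9.88
position: [0.4976, 0.0731, 0.3398]
tool_rot: [0.997, -0.08, 0.001, -0.0]
ft_force: [-0.6, 0.8, 0.7]
grip_width: 0.0009
grip_force: 0.9
```

Request:
{"fn": "step_arm", "kwargs": {
  "rows": [
    [0.0045,-0.0007,0,0,0,0],
    [0.0045,-0.0007,0,0,0,0],
    [0.0045,-0.0007,0,0,0,0],
    [0.0045,-0.0007,0,0,0,0],
    [0.0045,-0.0007,0,0,0,0],
    [0.0045,-0.0007,0,0,0,0],
    [0.0045,-0.0007,0,0,0,0],
    [0,0,0,0,0,0]
  ]
}}

```text
time: 10.88
position: [0.529, 0.0683, 0.3396]
tool_rot: [0.997, -0.08, 0.0, -0.0]
ft_force: [-1.7, -0.0, -2.2]
grip_width: 0.0008
grip_force: 1.0
```

Request:
{"fn": "step_arm", "kwargs": {
  "rows": [
    [0.002,-0.0003,0,0,0,0],
    [0,0,0,0,0,0]
  ]
}}

```text
time: 11.12
position: [0.5305, 0.0681, 0.3397]
tool_rot: [0.997, -0.08, -0.0, -0.0]
ft_force: [-1.9, 0.7, -1.3]
grip_width: 0.0005
grip_force: 1.4
```

Request:
{"fn": "step_arm", "kwargs": {
  "rows": [
    [0.0015,-0.0002,0,0,0,0],
    [0,0,0,0,0,0]
  ]
}}

```text
time: 11.38
position: [0.5317, 0.0679, 0.3395]
tool_rot: [0.997, -0.08, -0.001, -0.0]
ft_force: [-4.4, 1.4, -2.4]
grip_width: 0.0007
grip_force: 2.0
```

Request:
{"fn": "step_arm", "kwargs": {
  "rows": [
    [0.0015,-0.0002,0,0,0,0],
    [0,0,0,0,0,0]
  ]
}}

```text
time: 11.62
position: [0.5328, 0.0677, 0.3393]
tool_rot: [0.997, -0.08, -0.001, -0.0]
ft_force: [-4.8, 1.3, -2.9]
grip_width: 0.0004
grip_force: 2.6
```

Request:
{"fn": "step_arm", "kwargs": {
  "rows": [
    [0.0015,-0.0002,0,0,0,0],
    [0,0,0,0,0,0]
  ]
}}

```text
time: 11.88
position: [0.5339, 0.0676, 0.3391]
tool_rot: [0.997, -0.08, -0.002, -0.0]
ft_force: [-6.4, 1.8, -2.1]
grip_width: 0.0005
grip_force: 3.1
```

Request:
{"fn": "step_arm", "kwargs": {
  "rows": [
    [-0.0283,0.0046,0,0,0,0],
    [-0.0283,0.0046,0,0,0,0],
    [-0.0283,0.0046,0,0,0,0],
    [0.0057,0.0345,0,0,0,0],
    [0.0057,0.0345,0,0,0,0],
    [0.0118,-0.0019,0,0,0,0],
    [0.0044,-0.0007,0,0,0,0],
    [0.0044,-0.0007,0,0,0,0],
    [0.0044,-0.0007,0,0,0,0],
    [0.0044,-0.0007,0,0,0,0],
    [0.0044,-0.0007,0,0,0,0],
    [0,0,0,0,0,0]
  ]
}}

```text
time: 13.38
position: [0.4961, 0.1445, 0.3398]
tool_rot: [0.997, -0.08, 0.001, 0.0]
ft_force: [-1.0, -0.9, 0.8]
grip_width: 0.0006
grip_force: 0.4
```

Request:
{"fn": "step_arm", "kwargs": {
  "rows": [
    [0.003,-0.0005,0,0,0,0],
    [0,0,0,0,0,0]
  ]
}}

```text
time: 13.62
position: [0.4986, 0.1443, 0.3398]
tool_rot: [0.997, -0.08, 0.0, 0.0]
ft_force: [-2.2, -0.2, 0.5]
grip_width: 0.0004
grip_force: 0.9
```

Request:
{"fn": "step_arm", "kwargs": {
  "rows": [
    [0.003,-0.0005,0,0,0,0],
    [0,0,0,0,0,0]
  ]
}}

```text
time: 13.88
position: [0.5016, 0.1438, 0.3398]
tool_rot: [0.997, -0.08, 0.0, -0.0]
ft_force: [-2.6, 0.1, 0.5]
grip_width: 0.0002
grip_force: 0.9
```

Request:
{"fn": "step_arm", "kwargs": {
  "rows": [
    [0.003,-0.0005,0,0,0,0],
    [0.003,-0.0005,0,0,0,0],
    [0,0,0,0,0,0]
  ]
}}

```text
time: 14.25
position: [0.5079, 0.1427, 0.3398]
tool_rot: [0.997, -0.08, 0.001, -0.0]
ft_force: [-2.0, 0.5, 1.7]
grip_width: 0.0003
grip_force: 0.7
```

Request:
{"fn": "step_arm", "kwargs": {
  "rows": [
    [0.0045,-0.0007,0,0,0,0],
    [0.0045,-0.0007,0,0,0,0],
    [0.0045,-0.0007,0,0,0,0],
    [0.0045,-0.0007,0,0,0,0],
    [0.0045,-0.0007,0,0,0,0],
    [0.0045,-0.0007,0,0,0,0],
    [0.0045,-0.0007,0,0,0,0],
    [0,0,0,0,0,0]
  ]
}}

```text
time: 15.25
position: [0.5393, 0.1379, 0.3396]
tool_rot: [0.997, -0.08, 0.0, -0.0]
ft_force: [-1.6, 0.1, -1.8]
grip_width: 0.0004
grip_force: 0.9
```

Request:
{"fn": "step_arm", "kwargs": {
  "rows": [
    [0.003,-0.0005,0,0,0,0],
    [0,0,0,0,0,0]
  ]
}}

```text
time: 15.5
position: [0.542, 0.1375, 0.3397]
tool_rot: [0.997, -0.08, 0.0, -0.0]
ft_force: [-2.3, -0.3, -1.8]
grip_width: 0.0002
grip_force: 1.1
```

Request:
{"fn": "step_arm", "kwargs": {
  "rows": [
    [0.0015,-0.0002,0,0,0,0],
    [0,0,0,0,0,0]
  ]
}}

```text
time: 15.75
position: [0.5432, 0.1372, 0.3396]
tool_rot: [0.997, -0.08, -0.0, -0.0]
ft_force: [-3.4, 0.8, -2.1]
grip_width: 0.0006
grip_force: 1.5
```

Request:
{"fn": "step_arm", "kwargs": {
  "rows": [
    [0.0015,-0.0002,0,0,0,0],
    [0,0,0,0,0,0]
  ]
}}

```text
time: 16.0
position: [0.5443, 0.1371, 0.3394]
tool_rot: [0.997, -0.08, -0.001, 0.0]
ft_force: [-5.1, 1.0, -2.6]
grip_width: 0.0005
grip_force: 2.4
```

Request:
{"fn": "step_arm", "kwargs": {
  "rows": [
    [0.0015,-0.0002,0,0,0,0],
    [0,0,0,0,0,0]
  ]
}}

```text
time: 16.25
position: [0.5455, 0.1369, 0.3392]
tool_rot: [0.997, -0.08, -0.002, 0.0]
ft_force: [-6.0, 0.4, -3.3]
grip_width: 0.0007
grip_force: 2.8
```

Request:
{"fn": "step_arm", "kwargs": {
  "rows": [
    [-0.0283,0.0046,0,0,0,0],
    [-0.0283,0.0046,0,0,0,0],
    [0,0,0.035,0,0,0],
    [0,0,0.03,0,0,0],
    [0.0008,-0.05,0,0,0,0],
    [0.0008,-0.05,0,0,0,0],
    [0.0008,-0.05,0,0,0,0],
    [0.0008,-0.05,0,0,0,0],
    [0.0008,-0.0447,0,0,0,0],
    [0,0,0,0,0,0]
  ]
}}

```text
time: 17.5
position: [0.4956, -0.1027, 0.4063]
tool_rot: [0.997, -0.082, 0.004, 0.002]
ft_force: [-1.4, 0.6, -0.4]
grip_width: 0.0004
grip_force: 0.0
```

```bash
python3 - <<'E'
from h import *
o=get_obs();print(o["position"],con(o["position"]),o["ft_force"])
a=[camera(n)["pixels"] for n in("scene","side")]
cv2.imwrite("pics/s3.png",np.hstack([cv2.resize(a[0][130:270,165:325],None,fx=2.5,fy=2.5),cv2.resize(a[1][170:310,190:350],None,fx=2.5,fy=2.5)]))
E
```

```text
[ 0.49561123 -0.10265525  0.40628708] [ 0.0031 -0.1286] [-1.38585673  0.60360728 -0.41066474]
```

View pics/s3.png

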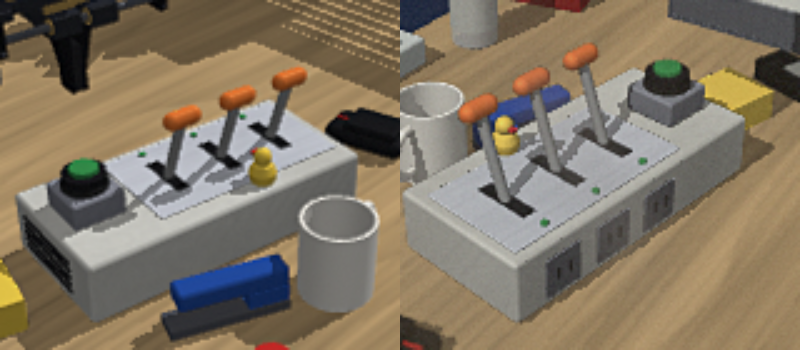

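All three levers lean to the back now, and the duck at (263,168) stands undisturbed. At press height the gripper's long body would clear the right handle by only about 15 mm, so I'll turn it 90° first.

```bash
python3 -c "
from h import *
o=get_obs();print(o['q'],o['position'],o['tool_rot'])"
```

```text
[-4.20528664e-01  3.64262552e-01  1.73032522e+00  3.54773405e-05
  1.04259394e+00  1.31152280e+00] [ 0.4945781  -0.09958045  0.40564074] [ 9.96748216e-01 -8.05489205e-02  2.08440423e-03  7.20826932e-04]
```

Request:
{"fn": "step_arm", "kwargs": {
  "rows": [
    [0,0,0,0,0,10],
    [0,0,0,0,0,10],
    [0,0,0,0,0,10],
    [0,0,0,0,0,10],
    [0,0,0,0,0,10],
    [0,0,0,0,0,10],
    [0,0,0,0,0,10],
    [0,0,0,0,0,10],
    [0,0,0,0,0,10],
    [-0.001,0.001,-0.04,0,0,0],
    [0,0,-0.04,0,0,0],
    [0,0,0,0,0,0]
  ]
}}

```text
time: 19.1
position: [0.4921, -0.0962, 0.323]
tool_rot: [0.761, 0.649, -0.001, -0.002]
ft_force: [-0.3, -0.3, -0.1]
grip_width: 0.0004
grip_force: 0.0
```

Request:
{"fn": "step_arm", "kwargs": {
  "rows": [
    [0,0,-0.007,0,0,0],
    [0,0,-0.005,0,0,0],
    [0,0,0,0,0,0]
  ]
}}

```text
time: 19.48
position: [0.4929, -0.0977, 0.3133]
tool_rot: [0.761, 0.648, 0.0, 0.001]
ft_force: [0.2, 0.6, -0.3]
grip_width: 0.0006
grip_force: 0.0
```

Request:
{"fn": "step_arm", "kwargs": {
  "rows": [
    [0,0,-0.003,0,0,0],
    [0,0,-0.002,0,0,0],
    [0,0,0,0,0,0]
  ]
}}

```text
time: 19.85
position: [0.4931, -0.0979, 0.3081]
tool_rot: [0.761, 0.648, 0.0, 0.001]
ft_force: [1.0, 0.3, 3.1]
grip_width: 0.0005
grip_force: 1.7
```

Request:
{"fn": "step_arm", "kwargs": {
  "rows": [
    [0,0,-0.002,0,0,0],
    [0,0,-0.001,0,0,0],
    [0,0,0,0,0,0]
  ]
}}

```text
time: 20.23
position: [0.4931, -0.0979, 0.3054]
tool_rot: [0.761, 0.648, 0.0, 0.001]
ft_force: [0.7, -0.3, 7.8]
grip_width: 0.0004
grip_force: 3.9
```

Request:
{"fn": "step_arm", "kwargs": {
  "rows": [
    [0,0,-0.001,0,0,0],
    [0,0,0,0,0,0],
    [0,0,0,0,0,0]
  ]
}}

```text
time: 20.6
position: [0.4931, -0.0979, 0.3046]
tool_rot: [0.761, 0.648, 0.0, 0.001]
ft_force: [0.5, 0.4, 9.6]
grip_width: 0.0003
grip_force: 4.8
```

The force is past 8 N, so the button is fully down. Now I release and retreat upward.

Request:
{"fn": "step_arm", "kwargs": {
  "rows": [
    [0,0,0.01,0,0,0],
    [0,0,0.04,0,0,0],
    [0,0,0.05,0,0,0],
    [0,0,0.04,0,0,0],
    [0,0,0,0,0,0],
    [0,0,0,0,0,0]
  ]
}}

```text
time: 21.35
position: [0.492, -0.0974, 0.4427]
tool_rot: [0.761, 0.648, -0.001, -0.001]
ft_force: [-0.6, 0.2, -0.3]
grip_width: 0.0002
grip_force: 0.0
```

```bash
python3 - <<'E'
from h import *
o=get_obs();print(o["position"],o["ft_force"],o["time"])
a=[camera(n)["pixels"] for n in("scene","side")]
cv2.imwrite("pics/s4.png",np.hstack([cv2.resize(a[0][130:270,165:325],None,fx=2.5,fy=2.5),cv2.resize(a[1][170:310,190:350],None,fx=2.5,fy=2.5)]))
E
```

```text
[ 0.49195213 -0.09742077  0.44265333] [-0.61392525  0.24678423 -0.33003361] 21.35
```

View pics/s4.png

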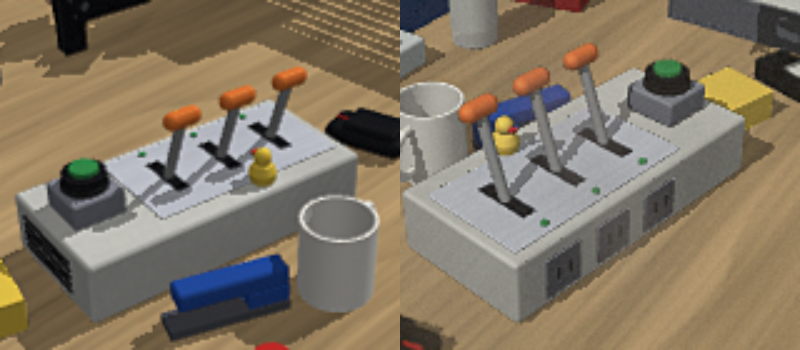

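The levers are still over, the button at (85,170) is out, the duck stands and the robot is clear.

```bash
python3 -c "
from h import *
print(hand_in())"
```

```text
the job is handed in; nothing more can be done
None
```

I handed the job in: all three levers are over to the back (right, middle, left; none was held), the start button was pressed fully and came back out, and the duck and the objects in view had not visibly moved; no verdict was returned.

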